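# Wind the slide to its stop and find the socket for its lock nut

### The job

Wind the handwheel of the bench fixture until the slide touches its stop. Then find which of the sockets fits the hex nut on the slide by trying them on it, standing any that does not fit upright on the table again, without disturbing the shells and other things lying about. Finish while still holding the fitting socket in the gripper, fully down on the nut: do not let go of it.

Things in the scene. Friction and masses are not known exactly. Their poses are not given: they have to be found in the camera images.
- handwheel (a joint): Angle (rad) of the handwheel on the fixture's blue gearbox, shaft upright; grows clockwise seen from above, 0 to 5.0, starting somewhere from 0 to 1.6. 1 rad moves the slide 10 mm. Turning takes about 0.1 N m; the wheel stays where it is left.
- slide (a joint): Travel (m) of the aluminium slide on the fixture's rails, driven by the handwheel: 0 near the gearbox, 0.050 when its face touches the stop block at the other end (it goes no further, and the wheel then turns no more).
- wheel_centre (a point): Centre of the handwheel's upper face (wheel: black rim, 104 mm across, 12 mm thick), 97 mm above the table. The shaft axis goes through it.
- crank_grip (a point): On the axis of the black crank knob that stands up from the wheel's rim: an upright cylinder 18 mm across that spins freely on its own pin, 42 mm from the shaft axis. The knob stands 3 to 48 mm above the wheel's upper face; this point is 26 mm above that face.
- nut_seat (a point): Centre of the underside of the hex nut on top of the slide (67 mm above the table), on a washer 42 mm across; it travels with the slide. Nut: 24 mm across flats, 13 mm high, then a step 21.5 mm across flats, 2 mm high; the 14 mm stud ends 21 mm above this point. z up; x points to the stop, square to a pair of nut flats. The nut does not turn.
- fixture: Bench fixture, fixed to the table: grey base 270 x 120 x 20 mm, gearbox with handwheel at its -x end, rails, dark stop block (90 mm wide, top 65 mm above the table) at its +x end. Origin on the table; x along the rails to the stop: wheel shaft at x = -110 mm, nut at -20 (slide 0) to +30 mm (at the stop).
- socket_a: Steel socket standing open end down, 36 mm diameter, 40 mm high, a hex shank 18 mm across flats and 42 mm long on top. Outside just like socket_b; the hidden openings (24 mm deep) differ: one of these two goes right down over the nut (1 mm free each side), the other stops on its top, 15 mm higher. Origin: centre of the lower face; z up; x square to a pair of shank flats (opening aligned with shank).
- socket_b: Steel socket, outside just like socket_a in every way (36 mm diameter, 40 mm high, 18 mm hex shank 42 mm long, about 0.27 kg); one of the two fits the nut. Origin: centre of the lower face; z up; x square to a pair of shank flats (opening aligned with shank).
- socket_c: Slimmer steel socket, 25 mm diameter, 40 mm high, with the same 18 mm hex shank 42 mm long: plainly too small for the nut. Origin: centre of the lower face; z up; x square to a pair of shank flats (opening aligned with shank).
- shells_a: Bystander: stack of three pressed aluminium shells, wavy-edged, about 110 mm across, 40 mm high. Origin at the centre of its underside.
- shells_b: Bystander: single pressed aluminium shell, 110 mm across, 29 mm high. Origin at the centre of its underside.
- shells_c: Bystander: stack of two pressed aluminium shells, 110 mm across, 35 mm high. Origin at the centre of its underside.
- spare_nut: Bystander: loose spare nut, 24 mm across flats, 13 mm high, lying flat. Origin at the centre of its underside.
- screwdriver: Bystander: screwdriver lying down, 170 mm long along its x. Origin at the centre of its underside.
- tape_roll: Bystander: grey roll, 84 mm across, 24 mm high. Origin at the centre of its underside.
- tin: Bystander: closed aluminium can, 64 mm across, 70 mm high. Origin at the centre of its underside.

How it is judged:
By the outcome, as a careful person would: the job done as asked, in the order asked, and still so for the second after the job is handed in, while the arm keeps its last pose, push and grip.
It also fails if it takes over 72 s, if anything falls off the work surface, if the arm or the gripper's body presses on something with over 40 N, if the wrist force passes 120 N, or if a joint passes its speed limit or range.

### The arm

A 6-joint arm with a two-finger parallel gripper is mounted at the origin on the work surface. World frame = base frame: x ahead of the robot, y to its left, z up, the work surface at z = 0. Lengths are in m, angles in rad, forces in N, time in s.
With the tool pointing down it reaches from about 0.35 to 0.725 m from the base axis. Payload 6 kg.
Tool frame: the origin (TCP) lies midway between the tips of the shut fingers; the grasp point (between the pads) lies 19 mm behind it; z points along the fingers, y is the line along which they close (so a half turn about z gives the same grasp; the last joint's range is limited). The gripper opens to 85 mm and grips with 20 to 120 N. Pads are 22 mm wide; open, the fingers measure 114 mm over their backs; the gripper's body (76 mm by 85 mm) begins 54 mm behind the grasp point. The pads swing forward as they close: fully open they stand 13 mm farther back than shut.
Start: joints at [1.588, 0.04, 0.085, 0, -1.615, -0.334], TCP at [0.187, 0.57, 0.231] pointing down, gripper open.
Joint ranges: [-2.56, 2.56], [-1.29, 2.01], [-1.08, 1.49], [-3.29, 1.98], [-2.81, -0.18], [-2.99, 2.99]. Speed limits (rad/s): [2.57, 2.57, 3.01, 3.14, 3.14, 3.14].

### API

Orientations are given as a unit quaternion [w, x, y, z].
In Python, from workcell import readout, viewer, order gives the robot as it stands.
- The arm moves only by the tool apply_moves, never from a script. Its argument "moves" is text: rows parted by semicolons, each of 5 numbers parted by spaces: the shift along the tool's x, y, z each as a share of 0.4 m, from -1 to 1, then the turn about the tool's z as a share of 180 degrees, from -1 to 1, then the opening, from 0 (shut) to 1 (fully open). In form: dx dy dz spin jaw; .... A call has 1 to 8 rows; each row is the pose to reach, as a shift and turn from the pose commanded when the call began, along the tool's axes at that moment, turning the shorter way round; what a row does not reach only later rows make up. A row lasts 1/12 s, in which the tool goes at most 41.7 mm and 7.16 degrees, less where a joint would pass 70% of its speed; a pose out of reach is approached as far as the arm can. A call with a number of a shift or a turn outside -1 to 1 is refused whole. A call with a gripper value outside its range is refused whole. The fingers move at their own pace and stop on an object; "squeeze" is the grip in N (left out, the last holds). Time passes only in rows, so rows that repeat a pose let the fingers close. It gives the time, the measured TCP pose, the force, the opening and the grip force at its end, in the units of the state.
- readout.observe(): the state, without advancing time (a new reading comes with each control period).
- viewer.read_camera(name): name is "scene" or "top" or "wrist"; returns the picture (420x560x3 uint8, red, green, blue); there is no depth.
- viewer.camera_info(name): a dict with "intrinsics" (3x3 intrinsics, pixels), "R" (3x3) and "t" (3): a world point X has camera coordinates R X + t. Camera axes: x right, y down, z forward; pixel columns grow to the right and rows downward; lengths in m; the calibration is good to about 2 mm. A picture is of the moment at which its call begins: read the wrist's pose just before it. camera_info takes no time and is no camera call; for the wrist camera it gives the pose at the moment of the call.
- order.sign_off(): hands the job in; it is judged then, once.
The state is a dict: "t": time; "joint_pos": joint angles; "qd": joint speeds; "tau": joint torques, N m; "ee_pos": TCP position; "ee_rot": TCP orientation; "wrist_force": force on the tool from outside, world axes, zero at the start; "ft_torque": the same for the moment, N m; "grip_width": finger opening in m; "gripper_force": force on a finger pad.
Only numpy, scipy, OpenCV 4.12 (cv2) and the standard library are available. Lean on these libraries where they do the work, as an engineer would, in place of code of your own. Each camera call takes 0.05 s, during which the arm holds its last target. There are 200 camera calls.

## Working session

There is one attempt and no reset: what is moved stays moved. The work goes in short steps, Python scripts to look and compute and a tool call to move; the robot and the scene stay as the last step left them, time stands still between calls to the robot, and variables do not carry over. Pictures are saved under pics/ and viewed, at most 10 in all, crops included, and the job is handed in when it is done.

Besides the shell and the picture viewer there is one more tool, called after "Emit:" as name(argument=value, ...) on one line, values as JSON. apply_moves: Moves the arm, as the interface text tells. Shift numbers are shares of 0.4 m and turn numbers shares of 180 degrees, none past 1 either way. Its arguments: {"type":"object","properties":{"moves":{"type":"string"},"squeeze":{"type":"number"}},"required":["moves"]}

```bash
ls; mkdir -p pics; python3 - <<'E'
from workcell import readout, viewer
import cv2
print(readout.observe())
for n in ("top","scene"):
    print(viewer.camera_info(n)); cv2.imwrite(f"pics/{n}0.png",cv2.resize(viewer.read_camera(n)[:,:,::-1],(800,600),interpolation=cv2.INTER_CUBIC))
E
```

```text
pics
{'t': 0.0, 'joint_pos': array([ 1.58769026e+00,  4.08147536e-02,  8.38122020e-02, -4.73978791e-04,
       -1.61551434e+00, -3.33691093e-01]), 'qd': array([ 0.00034917,  0.00196739,  0.00043288, -0.00303009,  0.00077849,
        0.00030588]), 'tau': array([-6.94807277e-04, -3.68202353e+01,  3.47420454e+01,  6.93205833e+00,
       -5.34614941e-03, -1.18352722e-05]), 'ee_pos': array([0.18673585, 0.56985084, 0.23027595]), 'ee_rot': array([ 8.88390671e-04,  9.87482398e-01, -1.57726715e-01, -8.31030776e-05]), 'wrist_force': array([ 0.24010687, -0.23313565, -1.26351088]), 'ft_torque': array([0.03745022, 0.06353118, 0.01297258]), 'gripper_force': 0.0, 'grip_width': 0.08528759652359218}
{'intrinsics': array([[493.40577439,   0.        , 284.89637273],
       [  0.        , 493.40577439, 213.4949112 ],
       [  0.        ,   0.        ,   1.        ]]), 'R': array([[ 1.57716985e-02, -9.99870312e-01,  3.25765251e-03],
       [-9.77982726e-01, -1.61043360e-02, -2.08063544e-01],
       [ 2.08089023e-01,  9.55876068e-05, -9.78109886e-01]]), 't': array([-0.02753785,  0.59582453,  1.36361979])}
{'intrinsics': array([[459.84256396,   0.        , 284.80971222],
       [  0.        , 459.84256396, 202.3574282 ],
       [  0.        ,   0.        ,   1.        ]]), 'R': array([[-0.1738066 ,  0.98476692,  0.00503705],
       [ 0.66231269,  0.12067722, -0.739445  ],
       [-0.72878883, -0.12518432, -0.67319813]]), 't': array([ 0.10831793, -0.29138374,  1.71134691])}
```

View pics/top0.png

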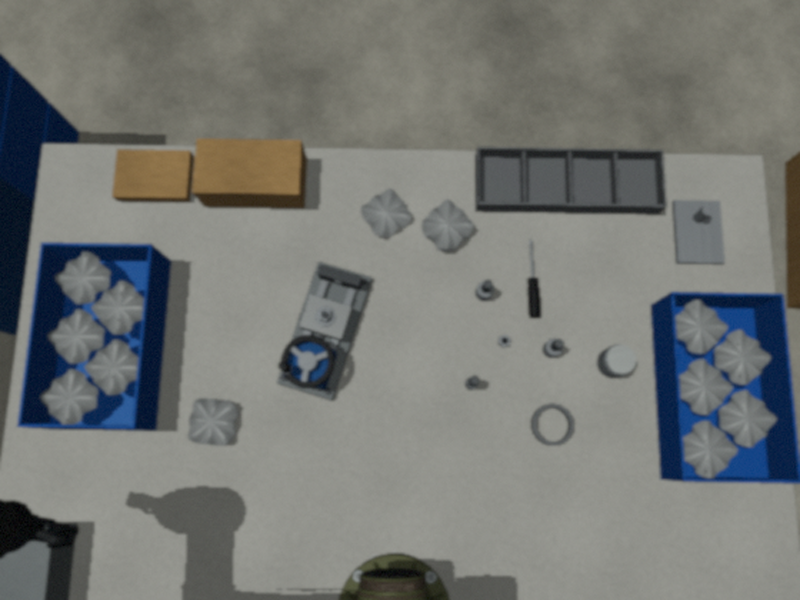

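View pics/scene0.png

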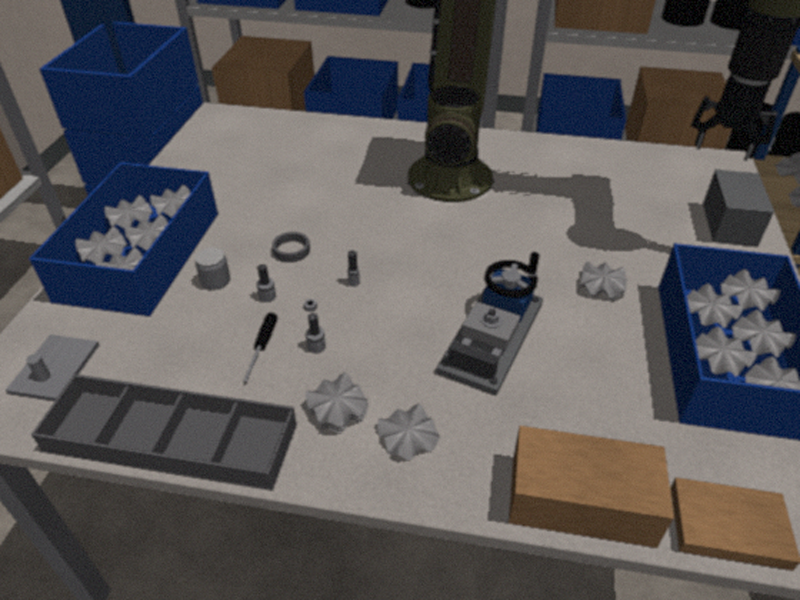

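```bash
cat > h.py <<'E'
import numpy as np, cv2
from workcell import readout, viewer
from scipy.spatial.transform import Rotation as Ro
def ray(ci,u,v,z):
    K,R,t=ci["intrinsics"],ci["R"],ci["t"]; c=-R.T@t; d=R.T@np.linalg.solve(K,[u,v,1]); return c+d*(z-c[2])/d[2]
def proj(ci,X):
    p=ci["intrinsics"]@(ci["R"]@np.asarray(X,float)+ci["t"]); return p[:2]/p[2]
def tool(s=None):
    s=s or readout.observe(); q=s["ee_rot"]; return s["ee_pos"],Ro.from_quat(np.r_[q[1:],q[0]])
def rel(X,yaw=None):
    "shares to reach world X; yaw=wanted world direction (deg) of tool x"
    p,R=tool(); m=R.as_matrix(); a=np.degrees(np.arctan2(m[1,0],m[0,0]))
    o=R.inv().apply(np.asarray(X)-p)/.4
    return np.round(o,4), a, (None if yaw is None else round((-(yaw-a)+180)%360-180,2)/180)
E
python3 - <<'E'
from h import *
t,s=[viewer.read_camera(n)[:,:,::-1] for n in("top","scene")]
f=lambda i,x,y:cv2.resize(i[y:y+100,x:x+133],(400,300),interpolation=cv2.INTER_CUBIC)
cv2.imwrite("pics/c1.png",np.vstack([np.hstack([f(t,165,181),f(t,310,185)]),np.hstack([f(s,285,170),f(s,150,160)])]))
E
```

```text
(no output)
```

View pics/c1.png

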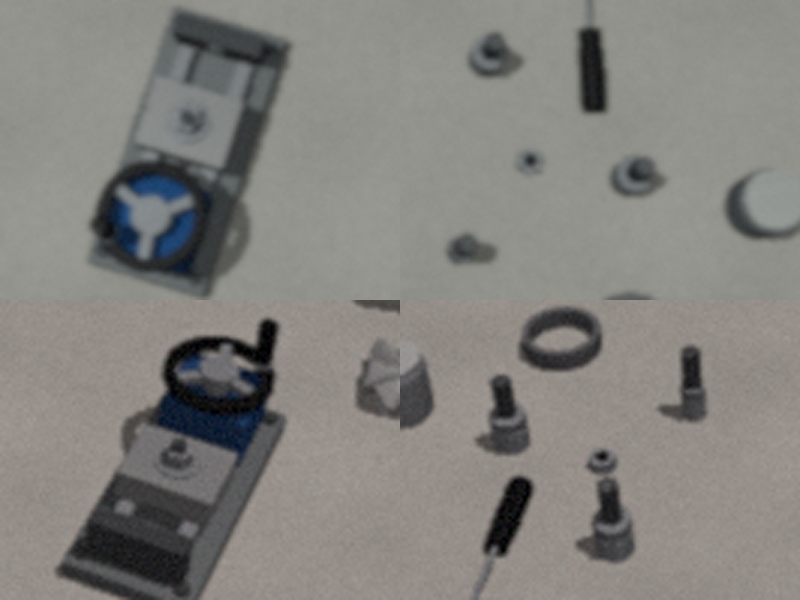

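```bash
python3 - <<'E'
from h import *
T,S=viewer.camera_info("top"),viewer.camera_info("scene")
tl=lambda x,y:(x/3.008+165,y/3+181); tr=lambda x,y:((x-400)/3.008+310,y/3+185)
bl=lambda x,y:(x/3.008+285,(y-300)/3+170); br=lambda x,y:((x-400)/3.008+150,(y-300)/3+160)
np.set_printoptions(precision=4,suppress=True)
cs=[ray(T,*tl(*p),.02) for p in((175,8),(290,42),(210,296),(90,262))]
print("base",*cs,"ctr",sum(cs)/4)
d=(cs[0]+cs[1]-cs[2]-cs[3])[:2]; print("ang",np.degrees(np.arctan2(d[1],d[0])))
for n,p,q,z in(("wheel",tl(152,215),bl(219,370),.097),("knobtop",tl(101,220),bl(268,325),.145),("nut",tl(193,122),bl(177,450),.085)): print(n,ray(T,*p,z),ray(S,*q,z))
for n,p,q in(("near",tr(642,168),br(503,380)),("c",tr(462,240),br(691,350)),("far",tr(494,42),br(608,485))): print(n,ray(T,*p,.082),ray(S,*q,.082))
for n,p,q in(("near",tr(632,180),br(511,438)),("far",tr(487,58),br(613,545))): print(n,"basecentre",ray(T,*p,.01),ray(S,*q,.01))
E
```

```text
base [0.6942 0.1697 0.02  ] [0.6609 0.0535 0.02  ] [0.407 0.124 0.02 ] [0.4379 0.2412 0.02  ] ctr [0.55   0.1471 0.02  ]
ang -15.553663869746439
wheel [0.4747 0.1725 0.097 ] [0.4778 0.1794 0.097 ]
knobtop [0.4634 0.2109 0.145 ] [0.4638 0.2173 0.145 ]
nut [0.5652 0.1396 0.085 ] [0.5779 0.1499 0.085 ]
near [ 0.5177 -0.3168  0.082 ] [ 0.5203 -0.3108  0.082 ]
c [ 0.4473 -0.1478  0.082 ] [ 0.4441 -0.1456  0.082 ]
far [ 0.6373 -0.179   0.082 ] [ 0.6399 -0.1731  0.082 ]
near basecentre [ 0.517  -0.3222  0.01  ] [ 0.5242 -0.3119  0.01  ]
far basecentre [ 0.6383 -0.1802  0.01  ] [ 0.6449 -0.1738  0.01  ]
```

```bash
python3 - <<'E'
from h import *
print(rel([.472,.19,.26],-15.5))
c=viewer.camera_info("wrist");p,R=tool();print(R.inv().apply(-c["R"].T@c["t"]-p), (R.inv().as_matrix()@c["R"].T).round(2), c["intrinsics"][0])
E
```

```text
(array([ 0.9734,  0.6807, -0.0725]), np.float64(-18.14752792164755), np.float64(-0.014722222222222222))
[ 0.0822491  -0.00091651 -0.14170691] [[-0.   -0.95 -0.32]
 [ 1.   -0.   -0.  ]
 [ 0.   -0.32  0.95]] [360.69779718   0.         279.31889271]
```

Emit:
apply_moves(moves="0.973 0.681 -0.0725 -0.0147 0.6;0.973 0.681 -0.0725 -0.0147 0.6;0.973 0.681 -0.0725 -0.0147 0.6;0.973 0.681 -0.0725 -0.0147 0.6;0.973 0.681 -0.0725 -0.0147 0.6;0.973 0.681 -0.0725 -0.0147 0.6;0.973 0.681 -0.0725 -0.0147 0.6;0.973 0.681 -0.0725 -0.0147 0.6")

```text
t: 0.87
ee_pos: [0.3871, 0.3021, 0.2519]
ee_rot: [-0.0, 0.991, -0.135, 0.0]
wrist_force: [0.5, 0.9, 1.0]
grip_width: 0.0511
gripper_force: 0.0
```

```bash
python3 - <<'E'
from h import *
print(rel([.472,.19,.26],-15.5))
E
```

```text
(array([ 0.2793,  0.2135, -0.0204]), np.float64(-15.474066268006778), np.float64(0.00016666666666666666))
```

Emit:
apply_moves(moves="0.279 0.213 -0.02 0 0.6;0.279 0.213 -0.02 0 0.6;0.279 0.213 -0.02 0 0.6;0.279 0.213 -0.02 0 0.6;0.279 0.213 -0.02 0 0.6;0.279 0.213 -0.02 0 0.6")

```text
t: 1.37
ee_pos: [0.4716, 0.1912, 0.2593]
ee_rot: [0.0, 0.991, -0.136, -0.0]
wrist_force: [-0.1, 0.4, -0.4]
grip_width: 0.0513
gripper_force: 0.0
```

```bash
python3 - <<'E'
from h import *
import pickle
print(rel([.472,.19,.26],-15.5))
pickle.dump(viewer.camera_info("wrist"),open("w1.pkl","wb"))
cv2.imwrite("pics/w1.png",cv2.resize(viewer.read_camera("wrist")[:,:,::-1],(800,600),interpolation=cv2.INTER_CUBIC))
E
```

```text
(array([ 0.0019,  0.0026, -0.0016]), np.float64(-15.643478074364161), np.float64(-0.0007777777777777778))
```

View pics/w1.png

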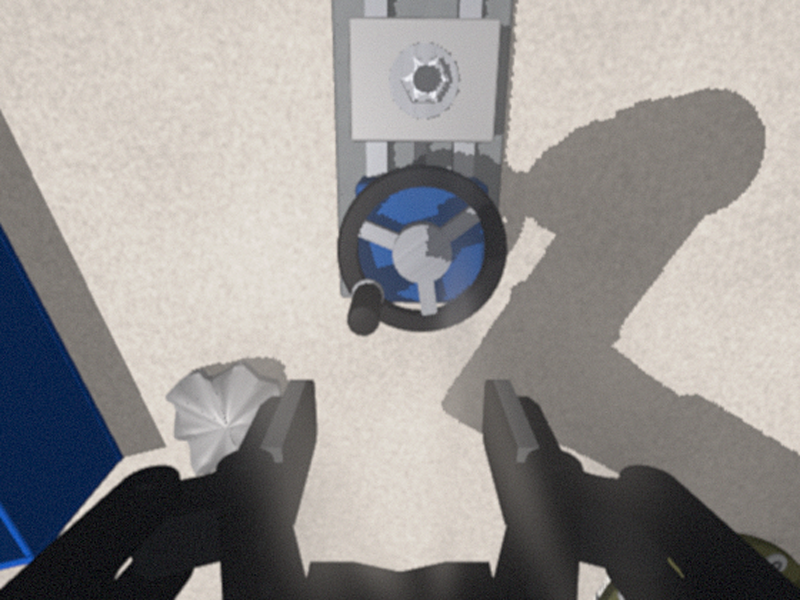

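```bash
python3 - <<'E'
from h import *
import pickle
np.set_printoptions(precision=4,suppress=True)
c=pickle.load(open("w1.pkl","rb")); g=lambda x,y,z:ray(c,x*.7,y*.7,z)
W=g(422.5,249.5,.094);k=g(364,322,.145);print("W",W,g(423,252,.1),"knob",k,g(369,291,.1),"nut",g(427,79,.088))
for a,b,z in(((334,10),(343,290),.02),((351,19),(353,140),.067),((500,18),(497,140),.067),((353,140),(497,140),.067),((351,19),(500,18),.067)):
    d=g(*b,z)-g(*a,z);print(np.degrees(np.arctan2(d[1],d[0])))
d=(k-W)[:2];print(np.linalg.norm(d),np.degrees(np.arctan2(d[1],d[0])))
E
```

```text
W [0.4782 0.1756 0.094 ] [0.4781 0.1756 0.1   ] knob [0.4606 0.2147 0.145 ] [0.4634 0.2137 0.1   ] nut [0.5707 0.1482 0.088 ]
164.10441412918408
163.69083840694367
166.29396625044993
-105.67921262667518
-105.33898889009885
0.04292842657297393 114.23549907298595
```

```bash
python3 - <<'E'
from h import *
print(rel([.462,.2143,.18],-15.5),rel([.462,.2143,.107],-15.5))
E
```

```text
(array([-0.0369, -0.0477,  0.1983]), np.float64(-15.552764097945344), np.float64(-0.0002777777777777778)) (array([-0.0368, -0.0478,  0.3808]), np.float64(-15.552764097945344), np.float64(-0.0002777777777777778))
```

Emit:
apply_moves(moves="-0.037 -0.048 0.1 0 0.6;-0.037 -0.048 0.198 0 0.6;-0.037 -0.048 0.26 0 0.6;-0.037 -0.048 0.32 0 0.6;-0.037 -0.048 0.38 0 0.6;-0.037 -0.048 0.38 0 0.6;-0.037 -0.048 0.38 0 0.3;-0.037 -0.048 0.38 0 0.1", squeeze=25)

```text
t: 2.08
ee_pos: [0.4625, 0.2154, 0.1095]
ee_rot: [-0.001, 0.991, -0.134, 0.001]
wrist_force: [0.2, 0.8, 0.5]
grip_width: 0.0277
gripper_force: 0.0
```

Emit:
apply_moves(moves="0 0 0 0 0;0 0 0 0 0;0 0 0 0 0;0 0 0 0 0;0 0 0 0 0", squeeze=25)

```text
t: 2.5
ee_pos: [0.463, 0.2149, 0.11]
ee_rot: [-0.001, 0.991, -0.135, 0.001]
wrist_force: [-1.0, -1.3, 6.6]
grip_width: 0.017
gripper_force: 25.7
```

```bash
cat >> h.py <<'E'
def arc(phi0,step,n,yaw=-15.5,r=.042):
    f=lambda p:np.array([np.cos(np.radians(p-yaw)),-np.sin(np.radians(p-yaw))])
    print(";".join("%.3f %.3f 0 0 0"%tuple(r*(f(phi0-step*(i+1))-f(phi0))/.4) for i in range(n)))
E
python3 - <<'E'
from h import *
arc(111,8,8)
E
```

```text
0.012 -0.008 0 0 0;0.026 -0.014 0 0 0;0.040 -0.018 0 0 0;0.054 -0.020 0 0 0;0.069 -0.020 0 0 0;0.083 -0.018 0 0 0;0.098 -0.015 0 0 0;0.111 -0.009 0 0 0
```

Emit:
apply_moves(moves="0.012 -0.008 0 0 0;0.026 -0.014 0 0 0;0.040 -0.018 0 0 0;0.054 -0.020 0 0 0;0.069 -0.020 0 0 0;0.083 -0.018 0 0 0;0.098 -0.015 0 0 0;0.111 -0.009 0 0 0")

```text
t: 3.17
ee_pos: [0.5065, 0.2061, 0.11]
ee_rot: [-0.0, 0.991, -0.135, 0.001]
wrist_force: [-5.4, -1.1, 7.9]
grip_width: 0.0176
gripper_force: 25.9
```

```bash
python3 - <<'E'
from h import *
p,_=tool();d=p[:2]-[.478,.1756];print(p,np.linalg.norm(d),np.degrees(np.arctan2(d[1],d[0])))
arc(47,10,8)
E
```

```text
[0.50649187 0.20608417 0.10999856] 0.04172614656500788 46.93480801146797
0.015 0.010 0 0 0;0.029 0.022 0 0 0;0.040 0.037 0 0 0;0.049 0.053 0 0 0;0.054 0.070 0 0 0;0.056 0.089 0 0 0;0.056 0.107 0 0 0;0.052 0.125 0 0 0
```

Tracking well, with low forces.

Emit:
apply_moves(moves="0.015 0.010 0 0 0;0.029 0.022 0 0 0;0.040 0.037 0 0 0;0.049 0.053 0 0 0;0.054 0.070 0 0 0;0.056 0.089 0 0 0;0.056 0.107 0 0 0;0.052 0.125 0 0 0")

```text
t: 3.83
ee_pos: [0.5136, 0.1537, 0.1101]
ee_rot: [-0.002, 0.991, -0.135, 0.002]
wrist_force: [-1.1, 5.0, 6.0]
grip_width: 0.0173
gripper_force: 25.7
```

```bash
python3 - <<'E'
from h import *
p,_=tool();d=p[:2]-[.478,.1756];print(p,np.linalg.norm(d),np.degrees(np.arctan2(d[1],d[0])))
arc(-33,10,8)
E
```

```text
[0.51363266 0.15366917 0.11005833] 0.04184074098043667 -31.6110482088794
-0.007 0.017 0 0 0;-0.017 0.032 0 0 0;-0.029 0.046 0 0 0;-0.044 0.057 0 0 0;-0.060 0.065 0 0 0;-0.077 0.071 0 0 0;-0.096 0.073 0 0 0;-0.114 0.073 0 0 0
```

Emit:
apply_moves(moves="-0.007 0.017 0 0 0;-0.017 0.032 0 0 0;-0.029 0.046 0 0 0;-0.044 0.057 0 0 0;-0.060 0.065 0 0 0;-0.077 0.071 0 0 0;-0.096 0.073 0 0 0;-0.114 0.073 0 0 0")

```text
t: 4.5
ee_pos: [0.4621, 0.1364, 0.1101]
ee_rot: [-0.001, 0.991, -0.135, 0.002]
wrist_force: [3.5, 0.4, 7.1]
grip_width: 0.0171
gripper_force: 25.6
```

```bash
python3 - <<'E'
from h import *
p,_=tool();d=p[:2]-[.478,.1756];print(p,np.linalg.norm(d),np.degrees(np.arctan2(d[1],d[0])))
arc(-113,5,8)
E
```

```text
[0.46206524 0.13637482 0.11005092] 0.042338301088558065 -112.10886368202817
-0.009 -0.002 0 0 0;-0.018 -0.004 0 0 0;-0.026 -0.007 0 0 0;-0.035 -0.011 0 0 0;-0.043 -0.016 0 0 0;-0.050 -0.021 0 0 0;-0.057 -0.027 0 0 0;-0.064 -0.033 0 0 0
```

Emit:
apply_moves(moves="-0.009 -0.002 0 0 0;-0.018 -0.004 0 0 0;-0.026 -0.007 0 0 0;-0.035 -0.011 0 0 0")

```text
t: 4.83
ee_pos: [0.4525, 0.1415, 0.1102]
ee_rot: [0.002, 0.991, -0.136, 0.005]
wrist_force: [27.6, -21.5, -5.7]
grip_width: 0.0177
gripper_force: 24.9
```

```bash
python3 - <<'E'
from h import *
p,_=tool();d=p[:2]-[.478,.1756];print(p,np.linalg.norm(d),np.degrees(np.arctan2(d[1],d[0])))
arc(-133,4,8)
E
```

```text
[0.45248266 0.14151687 0.11024109] 0.04257692279732006 -126.82144193977564
-0.006 -0.004 0 0 0;-0.012 -0.008 0 0 0;-0.018 -0.012 0 0 0;-0.024 -0.017 0 0 0;-0.029 -0.022 0 0 0;-0.034 -0.028 0 0 0;-0.038 -0.034 0 0 0;-0.042 -0.040 0 0 0
```

Emit:
apply_moves(moves="-0.03 -0.01 0 0 0.3;-0.03 -0.01 0 0 0.5;-0.03 -0.01 0 0 0.5;-0.03 -0.01 -0.08 0 0.5;-0.03 -0.01 -0.16 0 0.5;0 0 -0.26 0 0.5;0.1 -0.05 -0.36 0 0.5;0.2 -0.1 -0.37 0 0.5")

```text
t: 5.5
ee_pos: [0.5202, 0.1581, 0.2579]
ee_rot: [-0.003, 0.991, -0.134, 0.004]
wrist_force: [0.3, 1.7, 2.3]
grip_width: 0.043
gripper_force: 0.0
```

Emit:
apply_moves(moves="0.04 0 0 0 0.5;0.04 0 0 0 0.5;0.04 0 0 0 0.5")

```text
t: 5.75
ee_pos: [0.5341, 0.1535, 0.2491]
ee_rot: [0.001, 0.991, -0.135, -0.001]
wrist_force: [0.2, -0.7, -0.2]
grip_width: 0.0429
gripper_force: 0.0
```

```bash
python3 - <<'E'
from h import *
import pickle
pickle.dump(viewer.camera_info("wrist"),open("w2.pkl","wb"))
i=viewer.read_camera("wrist")[:,:,::-1]
cv2.imwrite("pics/w2.png",cv2.resize(i[:300,100:500],(800,600),interpolation=cv2.INTER_CUBIC))
E
```

```text
(no output)
```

View pics/w2.png

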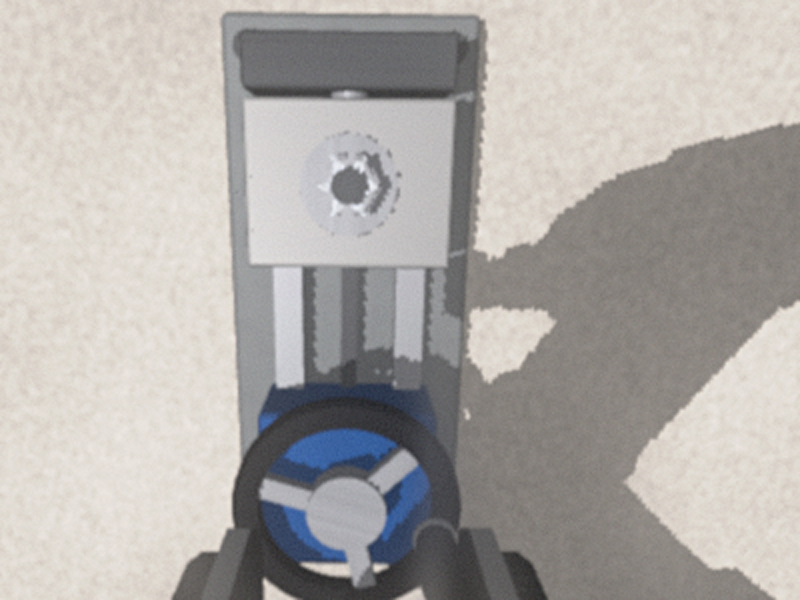

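```bash
python3 - <<'E'
from h import *
import pickle
np.set_printoptions(precision=4,suppress=True)
c=pickle.load(open("w2.pkl","rb")); g=lambda x,y,z:ray(c,x/2+100,y/2,z)
print("nut",g(349.5,185,.088),g(350,185,.068))
L=[(245,98),(456,97),(447,265),(249,265)];P=[g(*p,.065) for p in L];print(P)
for a,b in((0,1),(3,2),(3,0),(2,1)):
    d=P[b]-P[a];print(np.degrees(np.arctan2(d[1],d[0])),np.linalg.norm(d))
print("W",g(347,513,.1))
print(rel([.58,-.16,.25],-15.5))
E
```

```text
nut [0.611  0.1367 0.088 ] [0.6107 0.1368 0.068 ]
[array([0.6555, 0.1694, 0.065 ]), array([0.6323, 0.085 , 0.065 ]), array([0.5665, 0.1045, 0.065 ]), array([0.5902, 0.1894, 0.065 ])]
-105.34876061937503 0.08751114317917684
-105.60932059913841 0.08808852626909056
-16.977692769398516 0.06827706662243162
-16.4873466990477 0.06866362482758044
W [0.4777 0.1756 0.1   ]
(array([ 0.3216,  0.7242, -0.0004]), np.float64(-15.5294956784676), np.float64(-0.00016666666666666666))
```

Emit:
apply_moves(moves="0.322 0.724 0 0 0.5;0.322 0.724 0 0 0.5;0.322 0.724 0 0 0.5;0.322 0.724 0 0 0.5;0.322 0.724 0 0 0.5;0.322 0.724 0 0 0.5;0.322 0.724 0 0 0.5;0.322 0.724 0 0 0.5")

```text
t: 6.47
ee_pos: [0.5794, -0.1628, 0.251]
ee_rot: [0.0, 0.991, -0.135, 0.0]
wrist_force: [0.0, 0.1, 0.1]
grip_width: 0.0428
gripper_force: 0.0
```

Emit:
apply_moves(moves="0 0 0 0 0.5;0 0 0 0 0.5")

```text
t: 6.63
ee_pos: [0.5796, -0.1607, 0.2505]
ee_rot: [-0.0, 0.991, -0.136, 0.0]
wrist_force: [0.1, -0.4, 0.8]
grip_width: 0.0428
gripper_force: 0.0
```

```bash
python3 - <<'E'
from h import *
import pickle
pickle.dump(viewer.camera_info("wrist"),open("w3.pkl","wb"))
i=viewer.read_camera("wrist")[:,:,::-1]
cv2.imwrite("pics/w3.png",cv2.resize(i,(800,600),interpolation=cv2.INTER_CUBIC)); print(readout.observe()["ee_pos"])
E
```

```text
[ 0.57976842 -0.15963497  0.25075717]
```

View pics/w3.png

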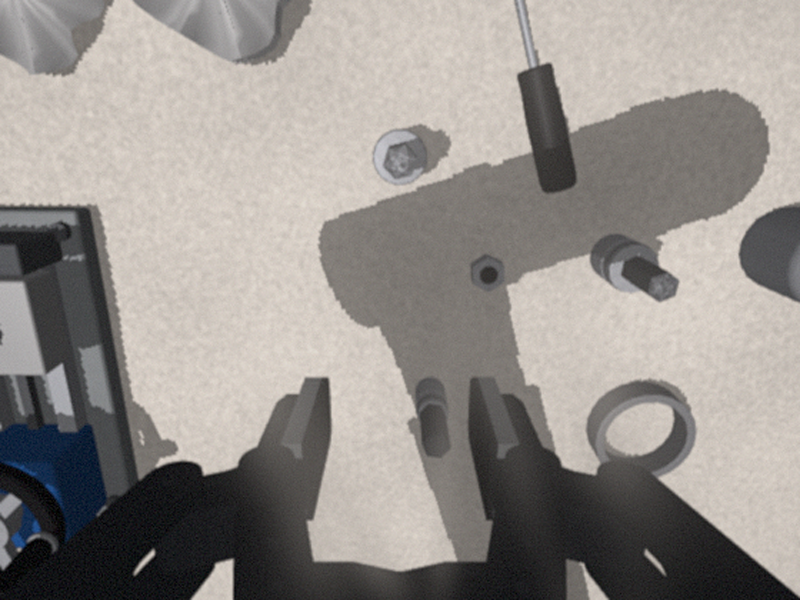

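```bash
python3 - <<'E'
import cv2, numpy as np
from workcell import viewer
i=np.mean([viewer.read_camera("wrist")[:,:,::-1].astype(float) for _ in range(3)],0)
f=lambda x,y:cv2.resize(i[y:y+40,x:x+40],(400,400),interpolation=cv2.INTER_CUBIC)
cv2.imwrite("pics/w3c.png",np.clip(np.hstack([f(260,92),f(440,180)])*1.3,0,255))
E
```

```text
[ WARN:0@2.370] global loadsave.cpp:1063 imwrite_ Unsupported depth image for selected encoder is fallbacked to CV_8U.
```

View pics/w3c.png

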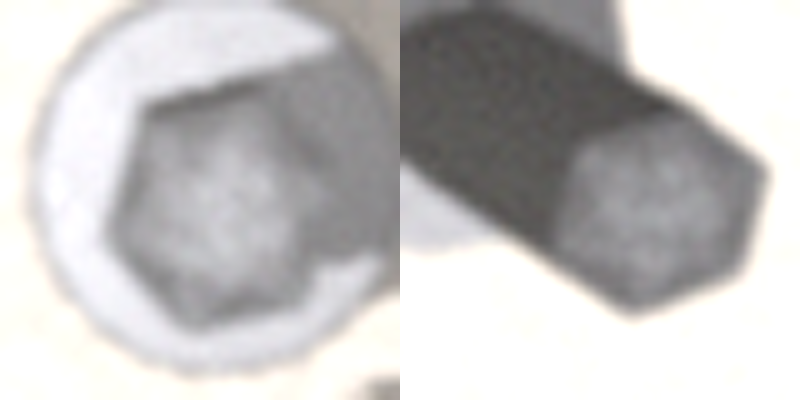

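```bash
python3 - <<'E'
from h import *
import pickle
c=pickle.load(open("w3.pkl","rb"));f=ray(c,281.6,112,.082);n=ray(c,465.2,200.5,.082);print(f,n,readout.observe()["joint_pos"].round(2))
print("far body low", ray(c,400*.7,156*.7,.04))
print(rel([f[0],f[1],.15],-32),rel([f[0],f[1],.045]))
E
```

```text
[ 0.64033404 -0.17848332  0.082     ] [ 0.52147869 -0.31691739  0.082     ] [ 0.07  0.05  0.13 -0.   -1.65  1.24]
far body low [ 0.64067244 -0.17723865  0.04      ]
(array([0.1581, 0.0083, 0.2526]), np.float64(-15.40151637567769), np.float64(0.09222222222222223)) (array([0.1578, 0.0084, 0.5151]), np.float64(-15.40151637567769), None)
```

Emit:
apply_moves(moves="0.158 0.008 0.08 0.0922 0.5;0.158 0.008 0.16 0.0922 0.5;0.158 0.008 0.24 0.0922 0.5;0.158 0.008 0.32 0.0922 0.5;0.158 0.008 0.40 0.0922 0.5;0.158 0.008 0.47 0.0922 0.5;0.158 0.008 0.515 0.0922 0.5;0.158 0.008 0.515 0.0922 0.5")

```text
t: 7.5
ee_pos: [0.6376, -0.1778, 0.039]
ee_rot: [0.0, 0.961, -0.276, -0.004]
wrist_force: [-0.2, -0.2, -1.6]
grip_width: 0.0429
gripper_force: 0.0
```

Emit:
apply_moves(moves="0 0 0 0 0.2;0 0 0 0 0;0 0 0 0 0;0 0 0 0 0;0 0 0 0 0;0 0 0 0 0", squeeze=60)

```text
t: 8.0
ee_pos: [0.6418, -0.1795, 0.0472]
ee_rot: [-0.0, 0.961, -0.276, 0.002]
wrist_force: [-0.6, 2.9, 5.8]
grip_width: 0.0172
gripper_force: 59.6
```

Emit:
apply_moves(moves="0 0 -0.05 0 0;0 0 -0.12 0 0;0 0 -0.22 0 0;0 0 -0.32 0 0;0 0 -0.4 0 0;0 0 -0.4 0 0")

```text
t: 8.5
ee_pos: [0.6425, -0.1811, 0.2143]
ee_rot: [-0.0, 0.961, -0.277, 0.007]
wrist_force: [0.3, -0.3, -0.6]
grip_width: 0.017
gripper_force: 58.9
```

```bash
python3 - <<'E'
from h import *
print(rel([.6128,.1354,.2],-46),readout.observe()["grip_width"])
E
```

```text
(array([-0.484 , -0.6304,  0.0323]), np.float64(-32.12227656250647), np.float64(0.07711111111111112)) 0.016993480410123028
```

Emit:
apply_moves(moves="-0.06 -0.08 0.03 0 0;-0.14 -0.18 0.03 0.03 0;-0.22 -0.28 0.03 0.077 0;-0.3 -0.38 0.03 0.077 0;-0.37 -0.48 0.03 0.077 0;-0.43 -0.56 0.03 0.077 0;-0.47 -0.61 0.03 0.077 0;-0.484 -0.63 0.03 0.077 0")

```text
t: 9.17
ee_pos: [0.6092, 0.1397, 0.1918]
ee_rot: [-0.0, 0.921, -0.39, -0.001]
wrist_force: [0.9, 0.1, -2.8]
grip_width: 0.0167
gripper_force: 59.1
```

Emit:
apply_moves(moves="0 0 0 0 0;0 0 0 0 0;0 0 0 0 0")

```text
t: 9.42
ee_pos: [0.61, 0.1365, 0.192]
ee_rot: [0.0, 0.921, -0.39, -0.0]
wrist_force: [0.4, 0.0, -3.1]
grip_width: 0.017
gripper_force: 59.2
```

```bash
python3 - <<'E'
from h import *
print(tool()[0],rel([.6128,.1354,.142],-46),readout.observe()["grip_width"])
E
```

```text
[0.61003084 0.136473   0.19197427] (array([ 0.0068, -0.0032,  0.1249]), np.float64(-45.9430373183741), np.float64(0.0003333333333333333)) 0.017023287683315756
```

Emit:
apply_moves(moves="0.007 -0.003 0.05 0 0;0.007 -0.003 0.1 0 0;0.007 -0.003 0.125 0 0;0.007 -0.003 0.125 0 0;0.007 -0.003 0.125 0 0")

```text
t: 9.83
ee_pos: [0.6131, 0.1343, 0.1424]
ee_rot: [0.001, 0.92, -0.391, -0.0]
wrist_force: [1.0, 0.5, -1.5]
grip_width: 0.017
gripper_force: 59.2
```

```bash
python3 - <<'E'
from h import *
import pickle
c=viewer.camera_info("wrist");pickle.dump((c,tool()[0]),open("w4.pkl","wb"));print(tool()[0])
i=viewer.read_camera("wrist")[:,:,::-1]
print(proj(c,[.6115,.1367,.067]),proj(c,[.6115,.1367,.1]))
cv2.imwrite("pics/w4.png",cv2.resize(i[190:340,180:380],(800,600),interpolation=cv2.INTER_CUBIC))
E
```

```text
[0.61308984 0.13427381 0.1423862 ]
[280.5874256  226.02348114] [280.8209408  247.48420106]
```

View pics/w4.png

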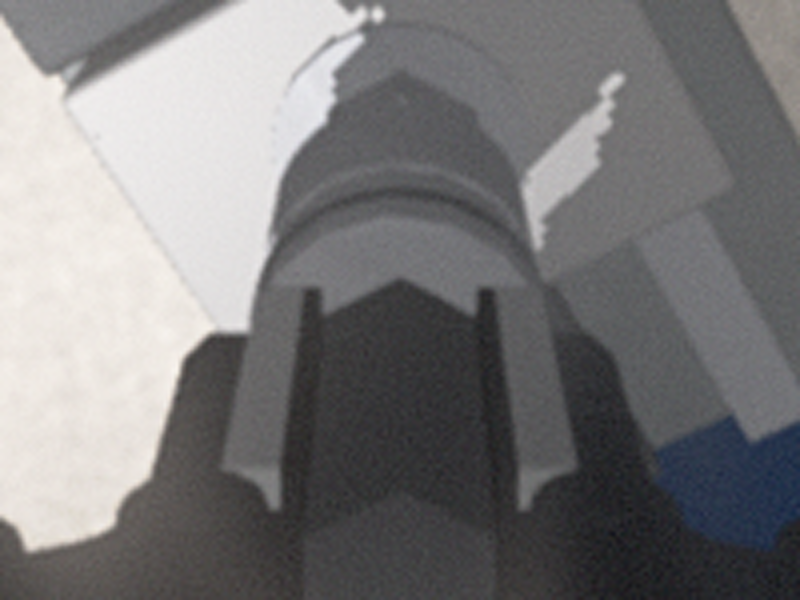

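```bash
python3 - <<'E'
from h import *
import pickle
c,p=pickle.load(open("w4.pkl","rb"));a=np.radians(-46);ex=np.array([np.cos(a),np.sin(a)]);ey=np.array([ex[1],-ex[0]])
g=lambda x,y,z:ray(c,x/4+180-.4,y/4+190-.4,z)[:2]-p[:2]
for n,q,r in(("sock",g(402,280,.1352),.01039),("nut top edge",g(402,72,.080),.01386),("washer",g(400,22,.067),.021),("bodyrim",g(400,163,.0952),.018)): print(n,(q@ex-r)*1e3,q@ey*1e3)
E
```

```text
sock -3.1408927749656197 -1.033389516778325
nut top edge 0.12142952668267246 -0.8828633320198057
washer -3.0714370312332173 -1.1597510844312
bodyrim -12.488419991838324 -1.209281980398755
```

Emit:
apply_moves(moves="0 0 0.01 0 0;0 0 0.02 0 0;0 0 0.03 0 0;0 0 0.035 0 0;0 0 0.04 0 0;0 0 0.04 0 0")

```text
t: 10.38
ee_pos: [0.6128, 0.1354, 0.1258]
ee_rot: [0.0, 0.921, -0.39, -0.0]
wrist_force: [-0.6, 0.6, -2.3]
grip_width: 0.0171
gripper_force: 59.2
```

Emit:
apply_moves(moves="0 0 0.01 0 0;0 0 0.016 0 0;0 0 0.022 0 0;0 0 0.022 0 0")

```text
t: 10.72
ee_pos: [0.6128, 0.1354, 0.1168]
ee_rot: [0.0, 0.921, -0.39, -0.0]
wrist_force: [-0.3, -0.4, -2.9]
grip_width: 0.0172
gripper_force: 59.2
```

Emit:
apply_moves(moves="0 0 0.006 0 0;0 0 0.01 0 0;0 0 0.013 0 0;0 0 0.013 0 0")

```text
t: 11.05
ee_pos: [0.6131, 0.1352, 0.1141]
ee_rot: [0.0, 0.921, -0.39, 0.001]
wrist_force: [-4.5, -0.4, 4.9]
grip_width: 0.0173
gripper_force: 60.3
```

Emit:
apply_moves(moves="0 0 0.003 0 0;0 0 0.005 0 0;0 0 0.005 0 0;0 0 0.005 0 0")

```text
t: 11.38
ee_pos: [0.6133, 0.1352, 0.1141]
ee_rot: [-0.0, 0.921, -0.39, 0.001]
wrist_force: [-8.3, -1.2, 12.4]
grip_width: 0.0173
gripper_force: 61.3
```

```bash
python3 - <<'E'
from h import *
i=viewer.read_camera("wrist")[:,:,::-1]; s=viewer.read_camera("scene")[:,:,::-1]
cv2.imwrite("pics/w5.png",np.hstack([cv2.resize(i[140:440,180:380],(400,600)),cv2.resize(s[130:280,290:390],(400,600),interpolation=cv2.INTER_CUBIC)]))
print(readout.observe())
E
```

```text
{'t': 11.4833, 'joint_pos': array([ 0.53606906,  0.12934241, -0.03435911,  0.00151923, -1.40530112,
        0.23285847]), 'qd': array([-0.00041276,  0.00169832, -0.00090482,  0.00049574,  0.00017533,
       -0.00055364]), 'tau': array([-5.92143070e-01, -3.42994416e+01,  3.15600908e+01,  6.08489156e+00,
        3.06319870e+00,  1.88624199e-04]), 'ee_pos': array([0.61326449, 0.13517351, 0.11409269]), 'ee_rot': array([-2.78895044e-04,  9.20744662e-01, -3.90163942e-01,  1.13492649e-03]), 'wrist_force': array([-9.59035229, -1.64025488, 11.88910797]), 'ft_torque': array([-4.63052360e-01,  3.31417382e+00,  1.92994499e-03]), 'gripper_force': 61.311079636216164, 'grip_width': 0.017090272291442835}
```

View pics/w5.png

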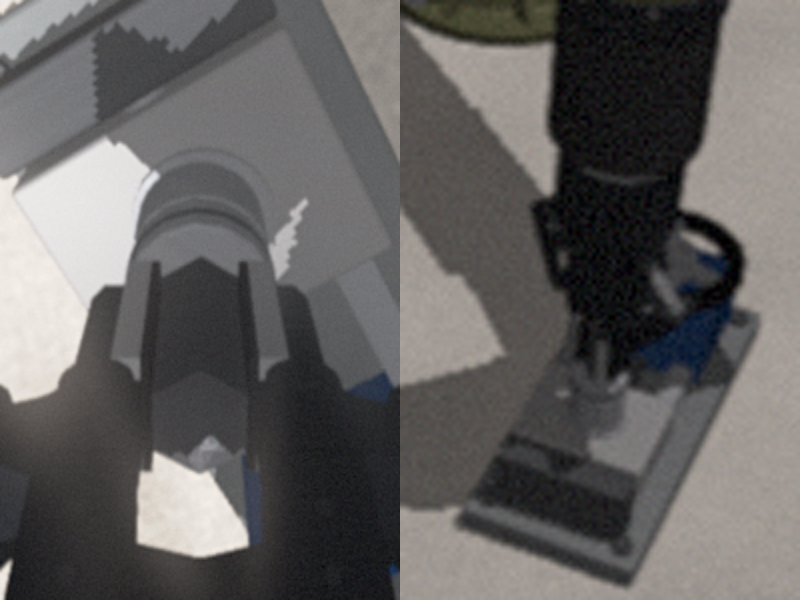

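The left pane (at about (205,180)) shows the socket body sitting concentrically inside the washer ring. The right pane shows the slide face against the stop block. The measured height also matches full seating, so I'm handing in.

```bash
python3 -c "
from workcell import order
print(order.sign_off())"
```

```text
the job is handed in; nothing more can be done
None
```

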